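# Rolling pin into its sloping rest

### The arm

A 6-joint arm with a two-finger parallel gripper is mounted at the origin on the work surface. World frame = base frame: x ahead of the robot, y to its left, z up, the work surface at z = 0. Lengths are in mm, angles in rad, forces in N, time in s.
With the tool pointing down it reaches from about 400 to 925 mm from the base axis. Payload 12.5 kg.
Tool frame: the origin (TCP) lies at the very end of the fingers, on their centre line; the grasp point (between the pads) lies 19 mm behind it; z points along the fingers, y is the line along which they close (so a half turn about z gives the same grasp; the last joint's range is limited). The gripper opens to 95 mm and grips with 3 to 60 N. Pads are 20 mm wide; open, the fingers measure 119 mm over their backs; the gripper's body (75 mm by 180 mm) begins 59 mm behind the grasp point.
Start: joints at [-1.389, 0.491, 1.559, -0, 1.092, -0.106], TCP at [177.425, -599.306, 214.661] pointing down, gripper open.
Joint ranges: [-3.1, 3.1], [-0.84, 2.19], [0.05, 2.79], [-1.13, 4.28], [0.06, 2.93], [-2.69, 2.69]. Speed limits (rad/s): [2.22, 2.22, 2.79, 3.14, 3.14, 3.14].

### API

Orientations are given as [roll, pitch, yaw] about the fixed x, y, z axes, in that order (R = Rz(yaw) Ry(pitch) Rx(roll)).
In Python, from cell import state, imaging, env, spot_in, mark_of gives the robot as it stands. The module is installed in compiled form; this text tells all that it offers.
- The arm moves only by the tool step_arm, never from a script. Its argument "increments" is a list of rows, each an object with "slide": the shift along the tool's x, y, z in m, a list of three; "roll": the turn about the tool's z in rad. A call has 1 to 5 rows; each row is the pose to reach, as a shift and turn from the pose commanded when the call began, along the tool's axes at that moment; what a row does not reach only later rows make up. A row lasts 1/8 s, in which the tool goes at most 62.5 mm and 10.7 degrees, less where a joint would pass 70% of its speed; a pose out of reach is approached as far as the arm can. A call with a gripper value outside its range is refused whole. "fingers" is the opening, from 0 (shut) to 1 (fully open), set as the call begins (left out, the last holds). The fingers move at their own pace and stop on an object; the grip force is fixed at half the most. Time passes only in rows, so rows that repeat a pose let the fingers close. It gives the time, the measured TCP pose, the force, the opening and the grip force at its end, in the units of the state.
- state(): the state, without advancing time (a new reading comes with each control period).
- imaging.read_camera(name): name is "side" or "top" or "wrist"; returns a dict with "color" (400x640x3 uint8, red, green, blue), "z_map" (400x640 float32, mm along the optical axis (not along the pixel's ray), 0 where there is no reading), "intrinsics" (3x3 intrinsics, pixels), "camera_from_world" (4x4, takes a point from world to camera coordinates). Camera axes: x right, y up, looking along -z (the intrinsics and any distortion apply to the point x, -y, -z); pixel columns grow to the right and rows downward; lengths in mm; the calibration is good to about 2 mm. A picture is of the moment at which its call begins.
- env.job_done(): hands the job in; it is judged then, once.
Trained networks look in the newest picture that a camera, given by its name, has taken for a name from the list of things; names that differ only in an ending like _2 or _b are one class to them, and where a whole thing is asked for, a point or a joint stands for the part that bears it (a point fixed in the world has none). Each returns a list of dicts, best first, with "confidence" (0 to 1); they miss things now and then, are a little off and sometimes report something else, mostly with a low value. They report only what shows in the picture. A call takes as long as a camera call. They do not tell look-alikes from the thing itself.
- spot_in(camera, target): "bbox" ([left, top, right, bottom] in pixels, round what is visible of it).
- mark_of(camera, target): "uv" ([column, row] in pixels: a listed point, or the origin of a listed thing).
The state is a dict: "t": time; "joints": joint angles; "qvel": joint speeds; "tau": joint torques, N m; "eef_pos": TCP position; "tcp_rot": TCP orientation; "ft_force": force on the tool from outside, world axes, zero at the start; "moment": the same for the moment, N m; "opening": opening from 0.0 (shut) to 1.0 (fully open); "grip_force": force on a finger pad.
Only numpy, scipy, OpenCV 4.12 (cv2) and the standard library are available. Lean on these libraries where they do the work, as an engineer would, in place of code of your own. Each camera call takes 0.05 s, during which the arm holds its last target. There are 200 camera calls.

### The job

Take the wooden rolling pin from the drying board and lay it in the groove of the sloping rest, along the slope. Keeping hold of it, bring it down the groove until its lower end presses firmly but gently into the sprung rubber buffer at the bottom (the buffer should visibly give, but do not ram it), keep it there a moment, then let go so that it stays lying in the groove, against the buffer. Leave the other things on the table where they are.

Things in the scene. Friction and masses are not known exactly. Their poses are not given: they have to be found in the camera images.
- pin: Wooden rolling pin, loose, 0.17 to 0.34 kg: barrel 44 mm in diameter, 160 mm long, with a red stub 24 mm in diameter and 20 mm long at each end, 200 mm over all. Both ends are alike; either may be the lower one. x axis along the pin. Origin 22 mm off the axis (on the underside at the start): use point pin_center. It starts lying level on the drying board.
- pin_center (a point): Middle of the rolling pin, on its axis. At the start it is 34 mm above the table. x axis along the pin.
- board: Drying board, fixed, light wood, 130 x 250 x 12 mm; origin under its centre. The pin lies along its y axis between four dark chocks (10 x 30 x 10 mm, 25 mm either side of the long middle line, 55 mm either side of the centre). The pin's middle is within 20 mm of the board's centre; there is room for fingers 12 mm to either side of the pin's middle.
- rest: Sloping rest for the rolling pin, fixed, wood: base 280 x 130 x 14 mm. Origin under the base on the table, straight below the middle of the groove; x points uphill. Its low end is towards the robot.
- groove: Groove of the rest: two blue 90 degree V saddles that carry the barrel near its ends. Origin on the line where the axis of a pin lying in the groove runs, midway between the saddles, 145 mm above the table. x axis along the groove, uphill, 25 degrees above level; z square to the slope, upward; y level. The sloping plank's top is 50 mm below the line. Between the saddles nothing stands on it.
- tub: Bystander: white tub with red lid, 170 mm wide, 150 mm high; origin under its centre.
- cheese_box: Bystander: flat yellow-white food box 160 x 120 x 70 mm; origin under its centre.
- tip_box: Bystander: dark wooden tip box 120 x 110 x 114 mm; origin under its centre.
- salt_jar: Bystander: small white jar, 50 mm wide, 55 mm high; origin under its centre.
- bowl: Bystander: blue bowl, 120 mm wide, 50 mm high; origin under its centre.
- brush: Bystander: pastry brush lying flat; origin under its middle.
- mug: Bystander: terracotta mug, 76 mm wide, 85 mm high; origin under its centre.
- saddle_high (a point): Upper saddle: point on the pin's line, 52 mm uphill of the groove's origin, over the middle of the saddle (14 mm thick). Saddle tips rise to 7 mm below the line, 24 mm either side of it, 30 mm over their outsides. The lower saddle is alike, 52 mm downhill of the origin. Pin and saddles rub noticeably: the pin may not slide down by itself, and pressed hard it drags.
- foot_middle (a point): Point on the pin's line 100 mm downhill of the groove's origin: middle of the buffer's range. A brass foot with a black rubber buffer (disc, 36 mm, facing uphill) is clamped there by hand, at another place each time, not measured: its unpressed face is 16 mm downhill to 16 mm uphill of this point; find it by feel or sight. A pin that is home touches it with its lower end.
- rest_high_end (a point): Point on the sloping plank's top at its uphill end. About the buffer at the other end: it is sprung, 1.2 N per mm, with a hard stop after 12 mm (about 14 N). Pressing the pin on it with 4 to 12 N for half a second, still held, is right; less than 3 N is too little, over 20 N is ramming.
Not all that is in view belongs to the job. There is more than one size of the pin; the one meant has the size given above.

How it is judged:
By the outcome, as a careful person would: the job done as asked, in the order asked, and still so for the second after the job is handed in, with the robot touching nothing.
It also fails if it takes over 67 s, if anything falls off the work surface, if the arm or the gripper's body presses on something with over 40 N, if the wrist force passes 120 N, or if a joint passes its speed limit or range.

## Working session

There is one attempt and no reset: what is moved stays moved. The work goes in short steps, Python scripts to look and compute and a tool call to move; the robot and the scene stay as the last step left them, time stands still between calls to the robot, and variables do not carry over. Pictures are saved under pics/ and viewed, at most 10 in all, crops included, and the job is handed in when it is done.

Besides the shell and the picture viewer there is one more tool, called after "Request:" in YAML: its name, and indented under it one key for each argument. step_arm: Moves the arm, as the interface text tells. Its arguments: {"type":"object","properties":{"increments":{"type":"array"},"fingers":{"type":"number"}},"required":["increments"]}

```bash
mkdir -p pics
cat > h.py <<'E'
import numpy as np, cv2
from cell import state, imaging, env, spot_in, mark_of
def cam(n):
    return imaging.read_camera(n)
def ray(c,uv):
    K=np.array(c['intrinsics']);T=np.array(c['camera_from_world']);R=T[:3,:3];t=T[:3,3]
    d=np.array([(uv[0]-K[0,2])/K[0,0],-(uv[1]-K[1,2])/K[1,1],-1.0])
    return -R.T@t, R.T@d      # origin, direction (scale = z depth)
def at_z(c,uv,z):
    o,d=ray(c,uv); return o+d*(z-o[2])/d[2]
def at_depth(c,uv):
    o,d=ray(c,uv); u,v=int(round(uv[0])),int(round(uv[1]))
    p=c['z_map'][max(v-2,0):v+3,max(u-2,0):u+3]; p=p[p>0]
    return o+d*np.median(p) if p.size else None
def tri(a,uva,b,uvb):
    o1,d1=ray(a,uva);o2,d2=ray(b,uvb)
    s,*_=np.linalg.lstsq(np.c_[d1,-d2],o2-o1,rcond=None)
    p,q=o1+s[0]*d1,o2+s[1]*d2
    return (p+q)/2,np.linalg.norm(p-q)
def proj(c,p):
    K=np.array(c['intrinsics']);x=(np.array(c['camera_from_world'])@np.r_[p,1])[:3]
    u=K@np.array([x[0],-x[1],-x[2]]);return u[:2]/u[2]
def save(n,im): cv2.imwrite('pics/'+n,im[...,::-1])
E
python3 - <<'E'
from h import *
np.set_printoptions(precision=1,suppress=True)
cs={}
for n in ['side','top']:
    c=cs[n]=cam(n); save(n+'0.png',c['color'])
M={}
for n in cs:
    for t in ['pin_center','pin','board','rest','groove','saddle_high','foot_middle','rest_high_end']:
        for m in mark_of(n,t)[:3]:
            M.setdefault((n,t),m['uv']); print(n,t,np.array(m['uv']),round(m['confidence'],2),at_depth(cs[n],m['uv']))
for t in ['pin_center','pin','board','rest','groove','saddle_high','foot_middle','rest_high_end']:
    if ('side',t) in M and ('top',t) in M: print(t,*tri(cs['side'],M['side',t],cs['top'],M['top',t]))
for n in cs:
    print(n,ray(cs[n],(320,200)))
    for m in spot_in(n,'pin')[:4]: print(n,'bbox',np.array(m['bbox']),m['confidence'])
print(state())
E
```

```text
side pin_center [251.  247.5] 0.93 [636.9 209.9  55.4]
side pin_center [394.2 215.1] 0.69 [ 346.3 -159.4   32.3]
side pin_center [303.  277.6] 0.62 [454.7 201.3  36.1]
side pin [304.1 281.8] 0.81 [447.4 206.6  27. ]
side pin [250.5 253.3] 0.69 [627.3 225.1  50.9]
side pin [393.9 223.3] 0.61 [ 340.  -153.3    1. ]
side board [250.8 257.1] 0.87 [623.4 230.1  40.3]
side rest [318.7 185.6] 0.56 [ 600.3 -102.9   70.9]
side rest [326.6 362.7] 0.28 [261.4 375.4  22.7]
side groove [315.8 153.8] 0.85 [ 668.1 -187.8  111.8]
side saddle_high [309.7 148.2] 0.63 [ 686.2 -178.2  135.2]
side saddle_high [329.  359.5] 0.18 [260.8 364.8  23.2]
side foot_middle [337.6 181.5] 0.97 [ 538.4 -117.8  113.2]
side rest_high_end [294.5 136.6] 0.97 [ 850.9 -318.7    4. ]
side rest_high_end [251.6 247.5] 0.29 [635.9 208.3  54.4]
top pin_center [358.7 247.5] 0.93 [ 353.3 -168.1   35. ]
top pin_center [254.9 218. ] 0.77 [458.  195.7  32.3]
top pin_center [250.  162.1] 0.56 [653.4 212.2  54. ]
top pin [356.3 246.8] 0.91 [ 355.7 -160.1   32.5]
top pin [252.8 216.2] 0.58 [464.4 203.1  32.5]
top board [249.5 165.3] 0
[... 898 characters left out ...]
 327.7 289.1] 0.67
side bbox [231.  225.1 270.  275.5] 0.66
side bbox [374.5 204.9 408.  225.9] 0.64
top (array([ 384.5,   15.2, 1455.8]), array([ 0.1, -0. , -1. ]))
top bbox [243.3 199.3 263.5 239.2] 0.89
top bbox [336.4 236.2 379.4 261.3] 0.83
top bbox [220.7 159.3 280.  173.6] 0.61
top bbox [330.2 124.6 381.4 210.8] 0.34
{'t': 1.0, 'joints': array([-1.4,  0.5,  1.6,  0. ,  1.1, -0.1]), 'qvel': array([ 0., -0., -0.,  0., -0.,  0.]), 'tau': array([  0. , -61.2, -25.8,   0.1,   0. ,   0. ]), 'eef_pos': array([ 177.4, -599.3,  214.7]), 'tcp_rot': array([ 3.1, -0. ,  0.3]), 'ft_force': array([-0.4, -1. ,  0.5]), 'moment': array([-0., -0.,  0.]), 'grip_force': 0.0, 'opening': 0.998438542272045}
```

```bash
python3 -c "
import cv2,numpy as np
a=cv2.imread('pics/side0.png');b=cv2.imread('pics/top0.png');print(a.shape)"
```

```text
(400, 640, 3)
```

View pics/side0.png

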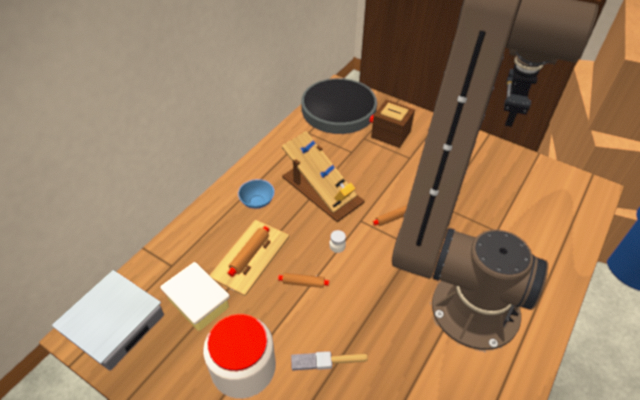

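View pics/top0.png

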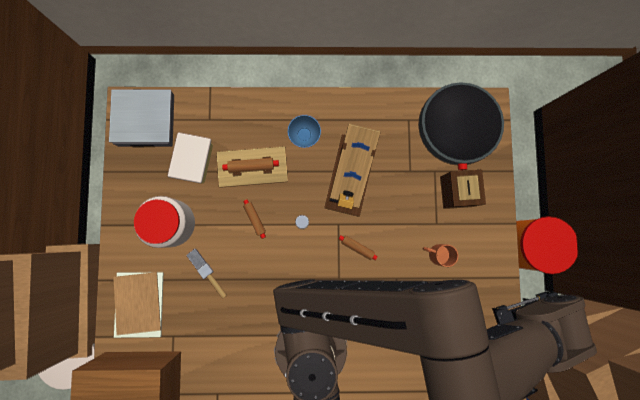

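The side view shows the pin with red ends on the board around (250,248), two thinner look-alikes at (303,280) and (393,215), and the rest at (320,175). The top view shows the board pin at (250,164), lying almost along world y. The rest runs from the yellow/black foot at (346,200) up to (364,126).

```bash
cat >> h.py <<'E'
def rel(x,y,z,yaw):
    "slide (m) and roll for a downward tool to reach world pose"
    from scipy.spatial.transform import Rotation as Ro
    s=state();R=Ro.from_euler('xyz',s['tcp_rot']).as_matrix()
    d=R.T@(np.array([x,y,z])-s['eef_pos'])/1000
    cur=np.arctan2(R[1,0],R[0,0]); r=-((yaw-cur+np.pi)%(2*np.pi)-np.pi)
    print('slide',d.round(4),'roll',round(r,3),'eef',s['eef_pos'].round(1),'yaw',round(cur,3),'F',s['ft_force'].round(1))
E
python3 -c "
from h import *
rel(648,211,330,1.646); print(state()['tcp_rot'])"
```

```text
slide [ 0.6812 -0.6434 -0.1154] roll -1.358 eef [ 177.4 -599.3  214.7] yaw 0.288 F [-0.4 -1.   0.5]
[ 3.14150015e+00 -7.95164626e-07  2.87812468e-01]
```

Request:
step_arm:
  increments:
    - {"slide": [0.02, -0.02, -0.05], "roll": -0.15}
    - {"slide": [0.05, -0.05, -0.1], "roll": -0.3}
    - {"slide": [0.095, -0.09, -0.1154], "roll": -0.45}
    - {"slide": [0.14, -0.13, -0.1154], "roll": -0.6}
    - {"slide": [0.18, -0.17, -0.1154], "roll": -0.75}
  fingers: 1.0

```text
t: 1.62
eef_pos: [302.5, -383.4, 330.5]
tcp_rot: [3.141, 0.0, 1.043]
ft_force: [1.2, -1.0, -0.6]
opening: 1.002
grip_force: 0.0
```

```bash
python3 -c "
from h import *
rel(648,211,330,1.646)"
```

```text
slide [ 6.875e-01 -1.100e-03  2.000e-04] roll -0.603 eef [ 302.5 -383.4  330.5] yaw 1.043 F [ 1.2 -1.  -0.6]
```

Request:
step_arm:
  increments:
    - {"slide": [0.06, 0, 0], "roll": -0.12}
    - {"slide": [0.12, 0, 0], "roll": -0.24}
    - {"slide": [0.18, 0, 0], "roll": -0.36}
    - {"slide": [0.24, 0, 0], "roll": -0.48}
    - {"slide": [0.3, 0, 0], "roll": -0.603}

```text
t: 2.25
eef_pos: [454.9, -125.0, 330.3]
tcp_rot: [3.141, 0.001, 1.645]
ft_force: [1.1, -0.4, 0.1]
opening: 0.998
grip_force: 0.0
```

```bash
python3 -c "
from h import *
rel(648,211,330,1.646)"
```

```text
slide [3.208e-01 2.174e-01 3.000e-04] roll -0.001 eef [ 454.9 -125.   330.3] yaw 1.645 F [ 1.1 -0.4  0.1]
```

Request:
step_arm:
  increments:
    - {"slide": [0.05, 0.034, 0]}
    - {"slide": [0.1, 0.068, 0]}
    - {"slide": [0.15, 0.102, 0]}
    - {"slide": [0.2, 0.136, 0]}
    - {"slide": [0.25, 0.169, 0]}

```text
invalid input at $.increments[0]: expected keys slide, roll
```

Request:
step_arm:
  increments:
    - {"slide": [0.04, 0.027, 0]}
    - {"slide": [0.068, 0.046, 0]}
    - {"slide": [0.07, 0.048, 0]}
    - {"slide": [0.07, 0.048, 0]}

```text
invalid input at $.increments[0]: expected keys slide, roll
```

```bash
cat > look.py <<'E'
from h import *
import sys
np.set_printoptions(precision=1,suppress=True)
c=cam('wrist'); save(sys.argv[1],c['color'])
print(state()['eef_pos'],ray(c,(320,200)))
for t in sys.argv[2:]:
    for m in mark_of('wrist',t)[:2]: print(t,np.array(m['uv']),round(m['confidence'],2),at_depth(c,m['uv']))
    for m in spot_in('wrist',t)[:2]: print(t,'bbox',np.array(m['bbox']),round(m['confidence'],2))
E
python3 look.py w1.png pin_center pin board
```

```text
[ 457.1 -120.1  330.2] (array([450.1, -50.7, 501. ]), array([ 0. , -0.3, -1. ]))
pin_center [259.8 186.9] 0.59 [ 355.2 -160.9   32.9]
pin_center bbox [234.9 146.6 288.1 224.4] 0.96
pin_center bbox [471.6   0.  492.8  10.5] 0.53
pin [266.8 186.8] 0.92 [ 366.2 -160.3   31.1]
pin bbox [237.3 151.6 289.9 224.5] 0.66
pin bbox [467.1   0.  490.7  13.2] 0.54
board bbox [422.    0.3 519.7  35.6] 0.7
board bbox [344.4 135.2 568.3 251.6] 0.57
```

View pics/w1.png

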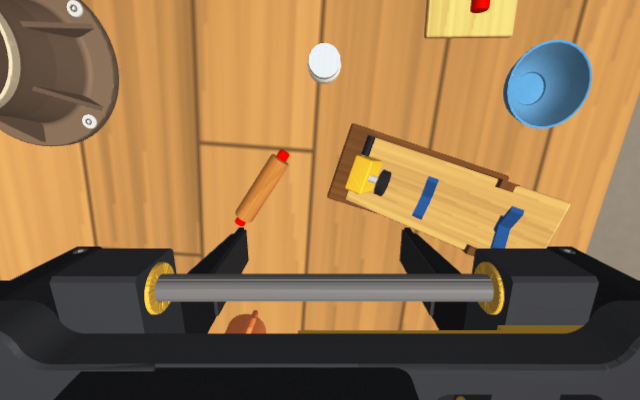

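The wrist view shows the rest at (340–570,125–250): the foot with its black buffer face at (383,182), lower saddle at (426,197) and upper saddle at (508,228). The thin look-alike pin is at (262,188), and the board with the red pin end is at the top edge (480,5).

Request:
step_arm:
  increments:
    - {"slide": [0.05, 0.034, 0], "roll": 0}
    - {"slide": [0.1, 0.068, 0], "roll": 0}
    - {"slide": [0.15, 0.102, 0], "roll": 0}
    - {"slide": [0.2, 0.136, 0], "roll": 0}
    - {"slide": [0.25, 0.169, 0], "roll": 0}

```text
t: 3.22
eef_pos: [606.4, 134.4, 330.1]
tcp_rot: [3.141, 0.0, 1.638]
ft_force: [0.8, -1.0, -0.5]
opening: 0.995
grip_force: 0.0
```

Request:
step_arm:
  increments:
    - {"slide": [0.035, 0.024, 0], "roll": 0}
    - {"slide": [0.035, 0.035, 0], "roll": 0}
    - {"slide": [0.035, 0.035, 0], "roll": 0}

```text
t: 3.6
eef_pos: [638.2, 170.0, 329.4]
tcp_rot: [-3.141, 0.0, 1.639]
ft_force: [-0.0, 0.8, -0.9]
opening: 0.998
grip_force: 0.0
```

```bash
python3 look.py w2.png pin_center pin board; python3 -c "
from h import *
rel(648,211,330,1.646)"
```

```text
[637.8 169.8 329.8] (array([634.1, 244.3, 500.1]), array([ 0. , -0.3, -1. ]))
pin_center [330.2 141.2] 0.93 [645.6 216.4  56.5]
pin_center [208.1 141.5] 0.69 [457.1 201.4  32.7]
pin_center bbox [167.4 117.9 256.5 163.5] 0.89
pin_center bbox [315.5  70.  347.1 206.5] 0.83
pin [215.1 139.8] 0.65 [468.  204.7  32.7]
pin bbox [315.2  69.8 348.5 205.1] 0.77
pin bbox [167.8 117.4 256.2 164.9] 0.6
board [327.8 141.4] 0.7 [642.1 215.9  55.7]
board bbox [286.9  58.6 375.1 212.9] 0.77
slide [0.039  0.0132 0.0005] roll -0.006 eef [637.6 171.1 330.5] yaw 1.64 F [ 0.2 -0.4 -0.1]
```

View pics/w2.png

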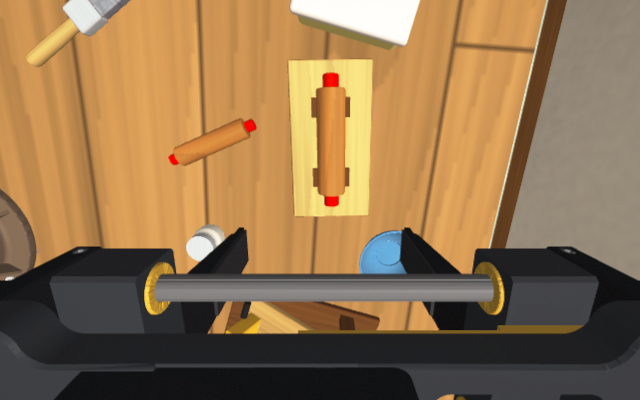

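The wrist view shows the right pin upright on the board at (331,141), with red stubs at (331,80) and (332,201). Next I measure its ends and axis from the depth map.

Run:
```python
from h import *
np.set_printoptions(precision=1,suppress=True)
c=cam('wrist');im=c['color'].astype(int)
red=((im[...,0]>180)&(im[...,1]<60)&(im[...,2]<60)).astype(np.uint8)
red[:,:290]=0;red[:,380:]=0;red[250:]=0
n,l,s,ce=cv2.connectedComponentsWithStats(red)
P=[]
for i in range(1,n):
    if s[i,4]>60:
        p=at_depth(c,ce[i]); P.append(p); print(ce[i],s[i],p,at_z(c,ce[i],46))
a,b=P[:2]; d=a-b; print('mid',(a+b)/2,'yaw',np.arctan2(d[1],d[0]),np.linalg.norm(d))
# barrel cloud
o=[]
for v in range(95,190,2):
    for u in range(305,360):
        z=c['z_map'][v,u]
        if z>0:
            q=ray(c,(u,v)); p=q[0]+q[1]*z
            if p[2]>45:o.append(p)
o=np.array(o);print(len(o),o.mean(0),np.percentile(o[:,2],[50,95,99]))
m=o[:,:2].mean(0);w=np.linalg.svd(o[:,:2]-m,full_matrices=False)[2][0];print('cloud yaw',np.arctan2(w[1],w[0]))
rel((a+b)[0]/2,(a+b)[1]/2,100,np.arctan2(d[1],d[0]))
```

```text
[331.4  81. ] [325  75  14  13 178] [640.8 301.8  45.7] [640.8 301.7  46. ]
[331.5 201.5] [326 197  12  10 110] [654.7 122.9  45.7] [654.7 123.   46. ]
mid [647.8 212.3  45.7] yaw 1.648524255901756 179.42386768365193
1189 [646.3 216.6  53.1] [54.  56.8 57.6]
cloud yaw -1.4872140250097614
slide [0.  0.  0.2] roll -0.008 eef [637.6 171.3 330.4] yaw 1.64 F [0.4 0.6 0.6]
```

```bash
python3 -c "
from h import *
rel(647.8,212.3,17,1.648)"
```

```text
slide [0.0402 0.0129 0.3134] roll -0.008 eef [637.6 171.3 330.4] yaw 1.64 F [0.4 0.6 0.6]
```

Request:
step_arm:
  increments:
    - {"slide": [0.04, 0.013, 0.03], "roll": -0.008}
    - {"slide": [0.04, 0.013, 0.09], "roll": -0.008}
    - {"slide": [0.04, 0.013, 0.15], "roll": -0.008}
    - {"slide": [0.04, 0.013, 0.2], "roll": -0.008}
    - {"slide": [0.04, 0.013, 0.22], "roll": -0.008}

```text
t: 4.62
eef_pos: [646.7, 212.2, 106.8]
tcp_rot: [-3.138, 0.001, 1.649]
ft_force: [0.4, -0.5, 0.7]
opening: 1.003
grip_force: 0.0
```

```bash
python3 -c "
from h import *
c=cam('wrist');save('w3.png',c['color']);rel(647.8,212.3,17,1.648)
for p in [(640.8,301.8,46),(654.7,122.9,46),(647.8,212.3,56)]: print(proj(c,p))
print(at_depth(c,(320,100)))"
```

```text
slide [0.0002 0.002  0.0884] roll 0.001 eef [646.3 212.1 105.4] yaw 1.649 F [-1.1 -0.3 -1.8]
[324.3231126   99.59629148]
[323.90201788 309.69493153]
[324.12226243 218.82560587]
[637.62477808 301.26551924  45.98399553]
```

View pics/w3.png

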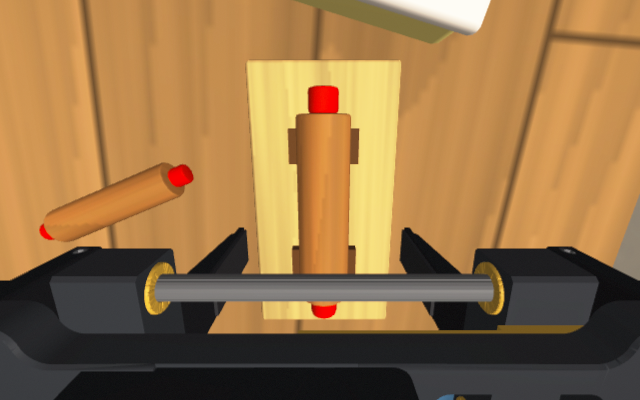

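The pin is centred between the fingers (column 323, fingers centred on 324) and its stubs are at (323,99) and (324,310), where predicted. I go down and close.

Request:
step_arm:
  increments:
    - {"slide": [0, 0.001, 0.04], "roll": 0}
    - {"slide": [0, 0.001, 0.07], "roll": 0}
    - {"slide": [0, 0.001, 0.084], "roll": 0}
    - {"slide": [0, 0.001, 0.087], "roll": 0}

```text
t: 5.18
eef_pos: [649.1, 212.6, 23.1]
tcp_rot: [3.142, 0.0, 1.649]
ft_force: [0.4, 0.1, 0.1]
opening: 0.995
grip_force: 0.0
```

Request:
step_arm:
  increments:
    - {"slide": [0, 0, 0], "roll": 0}
    - {"slide": [0, 0, 0], "roll": 0}
    - {"slide": [0, 0, 0], "roll": 0}
    - {"slide": [0, 0, 0], "roll": 0}
  fingers: 0.0

```text
t: 5.68
eef_pos: [649.1, 212.6, 23.4]
tcp_rot: [3.141, 0.0, 1.649]
ft_force: [-0.0, -0.2, 0.0]
opening: 0.635
grip_force: 0.0
```

Request:
step_arm:
  increments:
    - {"slide": [0, 0, 0], "roll": 0}
    - {"slide": [0, 0, 0], "roll": 0}

```text
t: 5.92
eef_pos: [647.9, 212.5, 22.9]
tcp_rot: [-3.139, 0.0, 1.649]
ft_force: [-6.7, -1.0, 2.7]
opening: 0.453
grip_force: 30.0
```

The grasp is about 8 mm above the axis, so I re-grip lower.

Request:
step_arm:
  increments:
    - {"slide": [0, 0, 0], "roll": 0}
    - {"slide": [0, 0, 0], "roll": 0}
    - {"slide": [0, 0, 0.006], "roll": 0}
    - {"slide": [0, 0, 0.006], "roll": 0}
  fingers: 0.62

```text
t: 6.42
eef_pos: [648.7, 212.5, 16.2]
tcp_rot: [-3.141, 0.0, 1.649]
ft_force: [-0.2, -0.0, -0.0]
opening: 0.62
grip_force: 0.0
```

Request:
step_arm:
  increments:
    - {"slide": [0, 0, 0], "roll": 0}
    - {"slide": [0, 0, 0], "roll": 0}
    - {"slide": [0, 0, 0], "roll": 0}
    - {"slide": [0, 0, 0], "roll": 0}
  fingers: 0.0

```text
t: 6.92
eef_pos: [647.8, 212.5, 17.0]
tcp_rot: [-3.139, 0.0, 1.649]
ft_force: [-5.5, -0.6, 2.7]
opening: 0.451
grip_force: 30.0
```

Request:
step_arm:
  increments:
    - {"slide": [0, 0, -0.02], "roll": 0}
    - {"slide": [0, 0, -0.06], "roll": 0}
    - {"slide": [0, 0, -0.12], "roll": 0}
    - {"slide": [0, 0, -0.18], "roll": 0}
    - {"slide": [0, 0, -0.24], "roll": 0}

```text
t: 7.55
eef_pos: [648.6, 212.5, 260.5]
tcp_rot: [3.14, -0.0, 1.649]
ft_force: [1.0, 1.1, -2.8]
opening: 0.459
grip_force: 30.0
```

```bash
python3 -c "
from h import *
rel(560,-127,300,2.90);rel(634,-150,300,2.90)"
```

```text
slide [-0.3316 -0.1147 -0.0397] roll -1.251 eef [648.6 212.5 260.5] yaw 1.649 F [ 1.   1.1 -2.8]
slide [-0.3603 -0.0428 -0.0396] roll -1.251 eef [648.6 212.5 260.5] yaw 1.649 F [ 1.   1.1 -2.8]
```

```bash
python3 -c "
from h import *
rel(660,-20,320,2.90)"
```

```text
slide [-0.2327 -0.0067 -0.0595] roll -1.251 eef [648.6 212.5 260.5] yaw 1.649 F [ 1.   1.1 -2.8]
```

Request:
step_arm:
  increments:
    - {"slide": [-0.03, -0.001, -0.02], "roll": -0.18}
    - {"slide": [-0.07, -0.002, -0.04], "roll": -0.36}
    - {"slide": [-0.11, -0.003, -0.055], "roll": -0.54}
    - {"slide": [-0.15, -0.004, -0.055], "roll": -0.72}
    - {"slide": [-0.19, -0.005, -0.055], "roll": -0.9}

```text
t: 8.18
eef_pos: [658.5, 21.5, 313.7]
tcp_rot: [3.141, 0.002, 2.555]
ft_force: [1.0, 0.3, -2.4]
opening: 0.456
grip_force: 30.0
```

```bash
python3 -c "
from h import *
rel(660,-20,320,2.90)"
```

```text
slide [-0.0243 -0.0337 -0.0063] roll -0.345 eef [658.5  21.5 313.7] yaw 2.555 F [ 1.   0.3 -2.4]
```

Request:
step_arm:
  increments:
    - {"slide": [-0.012, -0.017, -0.003], "roll": -0.17}
    - {"slide": [-0.024, -0.034, -0.006], "roll": -0.345}
    - {"slide": [-0.024, -0.034, -0.006], "roll": -0.345}
    - {"slide": [-0.024, -0.034, -0.006], "roll": -0.345}

```text
t: 8.68
eef_pos: [659.5, -18.3, 318.7]
tcp_rot: [3.141, 0.001, 2.891]
ft_force: [-0.2, -0.5, -2.8]
opening: 0.461
grip_force: 30.0
```

```bash
cat > rest.py <<'E'
from h import *
import sys
np.set_printoptions(precision=1,suppress=True)
c=cam(sys.argv[1]); save(sys.argv[2],c['color']); np.savez(sys.argv[2]+'.npz',**{k:np.array(v) for k,v in c.items()})
print(state()['eef_pos'],state()['tcp_rot'])
for t in ['groove','saddle_high','foot_middle','rest_high_end','rest']:
    for m in mark_of(sys.argv[1],t)[:2]: print(t,np.array(m['uv']),round(m['confidence'],2),at_depth(c,m['uv']))
hsv=cv2.cvtColor(c['color'],cv2.COLOR_RGB2HSV)
b=((hsv[...,0]>100)&(hsv[...,0]<130)&(hsv[...,1]>120)&(hsv[...,2]>60)).astype(np.uint8)
n,l,s,ce=cv2.connectedComponentsWithStats(b)
for i in range(1,n):
    if s[i,4]>40:
        vs,us=np.where(l==i); P=[]
        for u,v in zip(us,vs):
            z=c['z_map'][v,u]
            if z>0: o,d=ray(c,(u,v)); P.append(o+d*z)
        P=np.array(P); 
        if len(P): print('blue',s[i],P.mean(0),P.min(0),P.max(0))
E
python3 rest.py wrist w4.png
```

```text
[659.5 -18.1 318.5] [3.1 0.  2.9]
groove [211.6 193.1] 0.85 [ 643.1 -171.4   96.1]
saddle_high [210.  235.5] 0.85 [ 687.2 -170.9  144.6]
foot_middle [214.4 113.6] 0.58 [ 544.8 -134.4   89.2]
rest [239.6 171.5] 0.72 [ 625.4 -128.9   83.3]
blue [194 149  46  19 571] [ 599.6 -142.8  105.9] [ 582.  -168.2   78.7] [ 617.1 -112.3  121. ]
blue [ 364  196   39   60 1515] [769.8  55.1  27.8] [655.    9.4   2.8] [817.6  80.6 343.5]
blue [189 232  48  12 510] [ 688.7 -164.7  151.8] [ 673.4 -190.1  127.2] [ 708.7 -133.9  163.9]
```

View pics/w4.png

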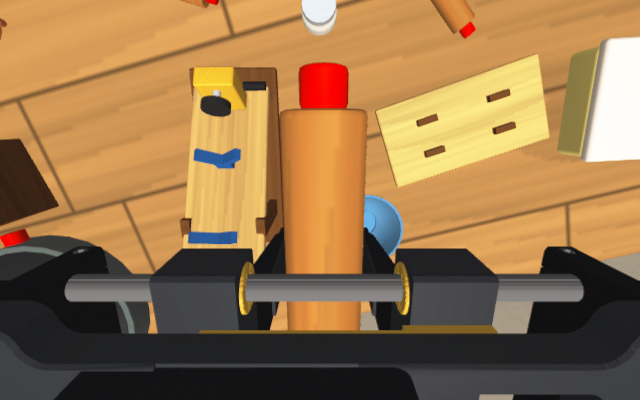

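The wrist view shows the held pin on the right at (325,180). The rest shows its foot at (218,95), the black buffer disc at (215,105), the lower saddle at (218,157) and the upper saddle at (213,238). Next I fit the groove frame from the blue saddle points.

```bash
cat > fit.py <<'E'
from h import *
np.set_printoptions(precision=1,suppress=True)
c=dict(np.load('pics/w4.png.npz'))
def cloud(box,f):
    hsv=cv2.cvtColor(c['color'],cv2.COLOR_RGB2HSV);P=[]
    for v in range(box[1],box[3]):
        for u in range(box[0],box[2]):
            z=c['z_map'][v,u]
            if z>0 and f(hsv[v,u].astype(int)): o,d=ray(c,(u,v));P.append(o+d*z)
    return np.array(P)
blue=lambda h:100<h[0]<130 and h[1]>120 and h[2]>60
lo=cloud((185,140,250,175),blue);hi=cloud((180,225,242,248),blue)
blk=cloud((195,88,240,122),lambda h:h[2]<50)
def gf(P,o,yaw):
    cy,sy=np.cos(yaw),np.sin(yaw);ca,sa=np.cos(np.radians(25)),np.sin(np.radians(25))
    R=np.array([[cy*ca,-sy,-cy*sa],[sy*ca,cy,-sy*sa],[sa,0,ca]])
    return (P-o)@R
q=lambda a:np.percentile(a,[2,98])
for yaw in (-.28,-.26,-.24,-.22,-.2):
    o=np.array([641,-153,145.])
    L,H,B=gf(lo,o,yaw),gf(hi,o,yaw),gf(blk,o,yaw)
    print(yaw,'lo x',q(L[:,0]),'y',q(L[:,1]),'z',q(L[:,2]),'hi x',q(H[:,0]),'y',q(H[:,1]),'z',q(H[:,2]),'blk',np.median(B,0),q(B[:,0]),q(B[:,1]),q(B[:,2]))
E
python3 fit.py
```

```text
Traceback (most recent call last):
  File "fit.py", line 3, in <module>
    c=dict(np.load('pics/w4.png.npz'))
           ~~~~~~~^^^^^^^^^^^^^^^^^^^
FileNotFoundError: [Errno 2] No such file or directory: 'pics/w4.png.npz'
```

```bash
sed -i 's#pics/w4.png.npz#w4.png.npz#' fit.py; python3 fit.py
```

```text
-0.28 lo x [-62.6 -49.7] y [-25.8  26.6] z [-42.5  -4.1] hi x [41.  53.4] y [-23.   31.1] z [-28.6  -3.6] blk [-112.    -0.7   10.6] [-119.3 -110.9] [-17.   13.9] [-11.5  21.1]
-0.26 lo x [-62.6 -50.1] y [-24.8  27.5] z [-42.5  -4.2] hi x [41.  53.4] y [-24.   30.2] z [-28.7  -3.8] blk [-111.9    1.4   10.6] [-119.1 -111. ] [-14.9  16. ] [-11.4  21.1]
-0.24 lo x [-62.7 -50.2] y [-23.9  28.5] z [-42.5  -4.4] hi x [41.1 53.5] y [-25.   29.3] z [-28.7  -3.9] blk [-111.9    3.5   10.6] [-119. -111.] [-12.9  18.2] [-11.4  21.1]
-0.22 lo x [-62.8 -49.9] y [-22.9  29.4] z [-42.5  -4.4] hi x [41.1 53.6] y [-25.9  28.5] z [-28.7  -3.9] blk [-111.9    5.7   10.5] [-118.8 -110.8] [-10.8  20.4] [-11.4  21.1]
-0.2 lo x [-63.  -49.5] y [-22.   30.3] z [-42.5  -4.5] hi x [41.  53.8] y [-26.9  27.6] z [-28.7  -3.8] blk [-111.9    7.8   10.5] [-118.8 -110.5] [-8.7 22.5] [-11.4  21.1]
```

```bash
python3 -c "
from h import *
rel(643.7,-151.4,180,2.9016)"
```

```text
slide [-0.0172 -0.133   0.138 ] roll -0.008 eef [659.6 -18.3 318. ] yaw 2.894 F [-0.   0.5 -3.5]
```

Request:
step_arm:
  increments:
    - {"slide": [-0.008, -0.05, 0.01], "roll": -0.008}
    - {"slide": [-0.014, -0.1, 0.02], "roll": -0.008}
    - {"slide": [-0.017, -0.133, 0.05], "roll": -0.008}
    - {"slide": [-0.017, -0.133, 0.1], "roll": -0.008}
    - {"slide": [-0.017, -0.133, 0.138], "roll": -0.008}

```text
t: 9.6
eef_pos: [643.0, -152.2, 178.1]
tcp_rot: [3.142, -0.001, 2.901]
ft_force: [0.9, 0.5, -1.2]
opening: 0.458
grip_force: 30.0
```

Request:
step_arm:
  increments:
    - {"slide": [0, 0, 0], "roll": 0}
    - {"slide": [0, 0, 0], "roll": 0}

```text
t: 9.85
eef_pos: [644.4, -151.9, 181.7]
tcp_rot: [-3.141, 0.002, 2.902]
ft_force: [0.2, 0.0, -1.1]
opening: 0.454
grip_force: 30.0
```

```bash
python3 -c "
from h import *
rel(643.7,-151.4,131.4,2.9016); c=cam('wrist'); save('w5.png',c['color']); c=cam('side'); save('s5.png',c['color'][100:260,230:430].repeat(3,0).repeat(3,1))"
```

```text
slide [0.0009 0.0004 0.0503] roll 0.0 eef [ 644.4 -151.9  181.7] yaw 2.902 F [ 0.2  0.  -1.1]
```

View pics/w5.png

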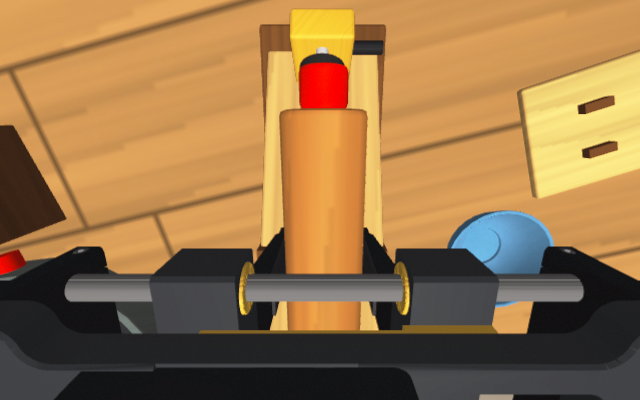

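The wrist view shows the red stub at (323,85) centred on the black buffer at (323,60), with the rest symmetric about it. I lower the pin slowly onto the upper saddle so it pivots in the grip.

Request:
step_arm:
  increments:
    - {"slide": [0.001, 0, 0.012], "roll": 0}
    - {"slide": [0.001, 0, 0.02], "roll": 0}
    - {"slide": [0.001, 0, 0.024], "roll": 0}
    - {"slide": [0.001, 0, 0.026], "roll": 0}
    - {"slide": [0.001, 0, 0.028], "roll": 0}

```text
t: 10.58
eef_pos: [642.6, -152.0, 152.6]
tcp_rot: [-3.141, 0.001, 2.902]
ft_force: [-3.5, -2.5, 3.6]
opening: 0.454
grip_force: 30.0
```

Request:
step_arm:
  increments:
    - {"slide": [0, 0, 0.002], "roll": 0}
    - {"slide": [0, 0, 0.004], "roll": 0}
    - {"slide": [0, 0, 0.006], "roll": 0}
    - {"slide": [0, 0, 0.008], "roll": 0}

```text
t: 11.08
eef_pos: [642.3, -152.0, 144.1]
tcp_rot: [-3.141, -0.0, 2.902]
ft_force: [-4.5, -3.0, 3.4]
opening: 0.459
grip_force: 30.0
```

Request:
step_arm:
  increments:
    - {"slide": [0, 0, 0.003], "roll": 0}
    - {"slide": [0, 0, 0.005], "roll": 0}
    - {"slide": [0, 0, 0.007], "roll": 0}
    - {"slide": [0, 0, 0.009], "roll": 0}

```text
t: 11.58
eef_pos: [642.5, -152.2, 135.1]
tcp_rot: [-3.141, 0.0, 2.901]
ft_force: [-4.3, -3.9, 2.1]
opening: 0.455
grip_force: 30.0
```

Request:
step_arm:
  increments:
    - {"slide": [0, 0, 0.001], "roll": 0}
    - {"slide": [0, 0, 0.002], "roll": 0}
    - {"slide": [0, 0, 0.002], "roll": 0}

```text
t: 11.95
eef_pos: [642.6, -152.2, 133.2]
tcp_rot: [-3.141, 0.001, 2.901]
ft_force: [-3.8, -3.9, 1.6]
opening: 0.457
grip_force: 30.0
```

```bash
python3 -c "
from h import *
rel(643.7,-151.4,131.4,2.9016); c=cam('wrist'); save('w6.png',c['color']); c=cam('side'); d=cv2.resize(c['color'][110:230,260:400],None,fx=4,fy=4,interpolation=cv2.INTER_CUBIC); save('s6.png',d)"
```

```text
slide [-0.0009  0.001   0.0018] roll -0.0 eef [ 642.6 -152.2  133.2] yaw 2.901 F [-3.8 -3.9  1.6]
```

View pics/s6.png

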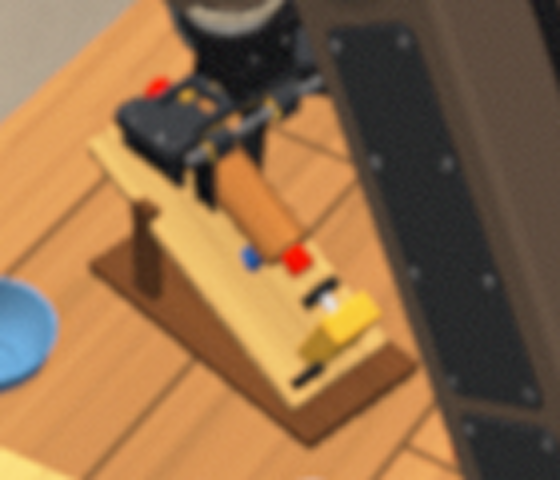

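The crop shows the pin tilted onto the slope, its red lower stub at (297,258) just short of the black buffer at (320,290). The lower saddle shows at (252,258). I lower a little further until both saddles carry it.

Request:
step_arm:
  increments:
    - {"slide": [0, -0.001, 0.001], "roll": 0}
    - {"slide": [0, -0.001, 0.002], "roll": 0}
    - {"slide": [0, -0.001, 0.002], "roll": 0}

```text
t: 12.42
eef_pos: [642.6, -152.9, 131.1]
tcp_rot: [-3.141, 0.001, 2.902]
ft_force: [-1.2, -4.1, 1.5]
opening: 0.456
grip_force: 30.0
```

Request:
step_arm:
  increments:
    - {"slide": [0, 0, 0.0005], "roll": 0}
    - {"slide": [0, 0, 0.001], "roll": 0}
    - {"slide": [0, 0, 0.001], "roll": 0}

```text
t: 12.8
eef_pos: [642.6, -152.9, 131.0]
tcp_rot: [-3.141, 0.001, 2.902]
ft_force: [-4.8, -3.8, 8.8]
opening: 0.455
grip_force: 30.0
```

Request:
step_arm:
  increments:
    - {"slide": [0.0018, -0.0005, 0.0003], "roll": 0}
    - {"slide": [0.0036, -0.0005, 0.0012], "roll": 0}
    - {"slide": [0.0054, -0.0005, 0.002], "roll": 0}
    - {"slide": [0.0072, -0.0005, 0.0029], "roll": 0}
    - {"slide": [0.0072, -0.0005, 0.0029], "roll": 0}

```text
t: 13.42
eef_pos: [635.9, -151.4, 127.7]
tcp_rot: [-3.141, 0.002, 2.902]
ft_force: [0.3, -1.6, 6.3]
opening: 0.456
grip_force: 30.0
```

Request:
step_arm:
  increments:
    - {"slide": [0.0009, 0, 0.0004], "roll": 0}
    - {"slide": [0.0018, 0, 0.0008], "roll": 0}
    - {"slide": [0.0018, 0, 0.0008], "roll": 0}

```text
t: 13.8
eef_pos: [634.2, -151.0, 126.9]
tcp_rot: [-3.141, 0.002, 2.902]
ft_force: [1.3, -2.7, 5.7]
opening: 0.458
grip_force: 30.0
```

Request:
step_arm:
  increments:
    - {"slide": [0.0009, 0, 0.0004], "roll": 0}
    - {"slide": [0.0018, 0, 0.0008], "roll": 0}
    - {"slide": [0.0018, 0, 0.0008], "roll": 0}

```text
t: 14.18
eef_pos: [632.4, -150.6, 126.0]
tcp_rot: [-3.141, 0.002, 2.902]
ft_force: [1.7, -2.6, 5.6]
opening: 0.457
grip_force: 30.0
```

Request:
step_arm:
  increments:
    - {"slide": [0.0009, 0, 0.0004], "roll": 0}
    - {"slide": [0.0018, 0, 0.0008], "roll": 0}
    - {"slide": [0.0018, 0, 0.0008], "roll": 0}

```text
t: 14.55
eef_pos: [630.6, -150.1, 125.1]
tcp_rot: [-3.141, 0.002, 2.902]
ft_force: [0.9, -2.0, 5.5]
opening: 0.456
grip_force: 30.0
```

Request:
step_arm:
  increments:
    - {"slide": [0.0009, 0, 0.0004], "roll": 0}
    - {"slide": [0.0018, 0, 0.0008], "roll": 0}
    - {"slide": [0.0018, 0, 0.0008], "roll": 0}

```text
t: 14.92
eef_pos: [628.9, -149.7, 124.4]
tcp_rot: [-3.141, 0.002, 2.902]
ft_force: [2.0, -1.8, 5.1]
opening: 0.454
grip_force: 30.0
```

Request:
step_arm:
  increments:
    - {"slide": [0.0009, 0, 0.0004], "roll": 0}
    - {"slide": [0.0018, 0, 0.0008], "roll": 0}
    - {"slide": [0.0018, 0, 0.0008], "roll": 0}

```text
t: 15.3
eef_pos: [627.5, -149.4, 123.7]
tcp_rot: [-3.141, 0.003, 2.902]
ft_force: [3.5, -1.6, 4.9]
opening: 0.458
grip_force: 30.0
```

Request:
step_arm:
  increments:
    - {"slide": [0.0009, 0, 0.0004], "roll": 0}
    - {"slide": [0.0018, 0, 0.0008], "roll": 0}
    - {"slide": [0.0018, 0, 0.0008], "roll": 0}

```text
t: 15.68
eef_pos: [626.1, -149.0, 123.0]
tcp_rot: [-3.141, 0.004, 2.902]
ft_force: [4.7, -3.2, 4.3]
opening: 0.46
grip_force: 30.0
```

```bash
python3 -c "
from h import *
rel(643.7,-151.4,131.4,2.9016)
F=[]
c=cam('wrist'); save('w7.png',cv2.resize(c['color'][10:150,250:400],None,fx=4,fy=4,interpolation=cv2.INTER_CUBIC))"
```

```text
slide [-0.0177  0.0019 -0.0084] roll 0.001 eef [ 626.1 -149.   123. ] yaw 2.902 F [ 4.7 -3.2  4.3]
```

View pics/w7.png

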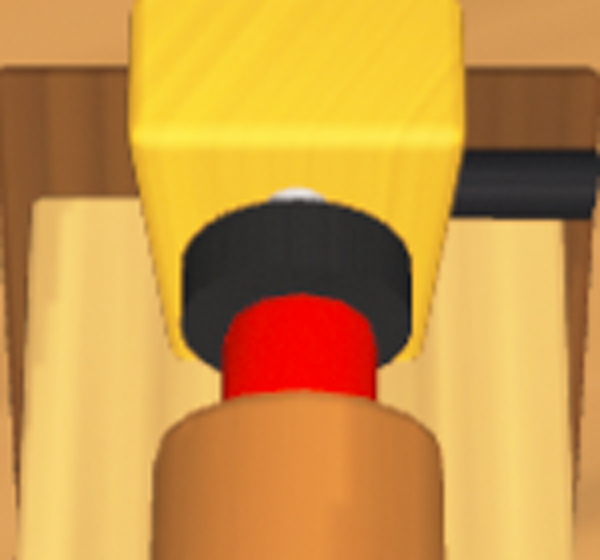

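The pin's red stub sits on the black buffer at about (300,320) in the crop, and the force is rising at about the spring's rate. I press about 4 mm more.

Request:
step_arm:
  increments:
    - {"slide": [0.0009, 0, 0.0004], "roll": 0}
    - {"slide": [0.0018, 0, 0.0008], "roll": 0}
    - {"slide": [0.0022, 0, 0.001], "roll": 0}
    - {"slide": [0.0022, 0, 0.001], "roll": 0}

```text
t: 16.23
eef_pos: [624.4, -148.6, 122.2]
tcp_rot: [-3.141, 0.005, 2.902]
ft_force: [6.5, -2.0, 5.1]
opening: 0.457
grip_force: 30.0
```

Request:
step_arm:
  increments:
    - {"slide": [0.0009, 0, 0.0004], "roll": 0}
    - {"slide": [0.0018, 0, 0.0008], "roll": 0}
    - {"slide": [0.0022, 0, 0.001], "roll": 0}
    - {"slide": [0.0022, 0, 0.001], "roll": 0}

```text
t: 16.73
eef_pos: [622.8, -148.2, 121.4]
tcp_rot: [-3.141, 0.006, 2.902]
ft_force: [8.6, -3.1, 6.7]
opening: 0.465
grip_force: 30.0
```

```bash
python3 -c "
from h import *
F=[]
for i in range(4):
    c=cam('wrist'); F.append(state()['ft_force'])
F=np.mean(F,0);print(F,F@[.88,-.2154,.4226],state()['eef_pos']); save('w8.png',cv2.resize(c['color'][10:150,250:400],None,fx=4,fy=4,interpolation=cv2.INTER_CUBIC))"
```

```text
[ 8.95944514 -2.79674371  5.73216304] 10.90914242049838 [ 622.79501667 -148.21695236  121.41478443]
```

View pics/w8.png

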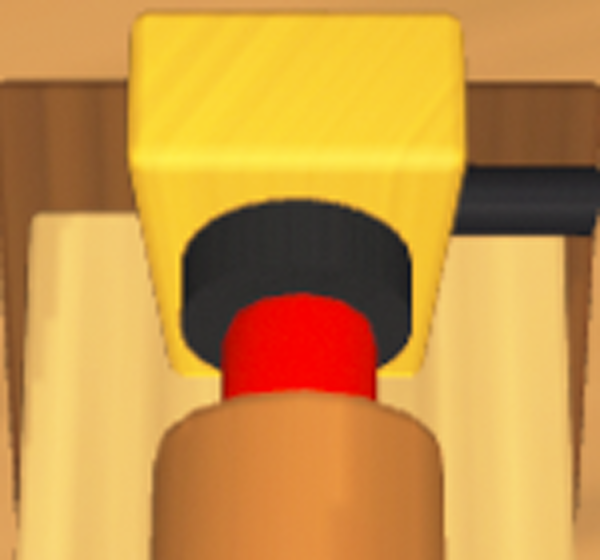

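The buffer has visibly given: the white stem behind the black disc has gone, and I estimate 7–8 N. I hold it there.

Request:
step_arm:
  increments:
    - {"slide": [0, 0, 0], "roll": 0}
    - {"slide": [0, 0, 0], "roll": 0}
    - {"slide": [0, 0, 0], "roll": 0}
    - {"slide": [0, 0, 0], "roll": 0}
    - {"slide": [0, 0, 0], "roll": 0}

```text
t: 17.55
eef_pos: [622.8, -148.2, 121.4]
tcp_rot: [-3.141, 0.006, 2.902]
ft_force: [9.1, -3.1, 5.5]
opening: 0.46
grip_force: 30.0
```

Request:
step_arm:
  increments:
    - {"slide": [0, 0, 0], "roll": 0}
    - {"slide": [0, 0, 0], "roll": 0}
    - {"slide": [-0.0012, 0, -0.0006], "roll": 0}
    - {"slide": [-0.0024, 0, -0.0011], "roll": 0}
    - {"slide": [-0.0024, 0, -0.0011], "roll": 0}

```text
t: 18.18
eef_pos: [623.0, -148.3, 121.5]
tcp_rot: [3.142, 0.0, 2.902]
ft_force: [3.1, -1.8, 4.7]
opening: 0.455
grip_force: 30.0
```

Request:
step_arm:
  increments:
    - {"slide": [-0.001, 0, -0.0005], "roll": 0}
    - {"slide": [-0.002, 0, -0.0009], "roll": 0}
    - {"slide": [-0.002, 0, -0.0009], "roll": 0}

```text
t: 18.55
eef_pos: [624.3, -148.6, 122.1]
tcp_rot: [3.141, -0.001, 2.902]
ft_force: [-2.1, 0.9, 3.5]
opening: 0.456
grip_force: 30.0
```

Request:
step_arm:
  increments:
    - {"slide": [-0.0009, 0, -0.0006], "roll": 0}
    - {"slide": [-0.0018, 0, -0.0011], "roll": 0}
    - {"slide": [-0.0018, 0, -0.0011], "roll": 0}

```text
t: 18.92
eef_pos: [626.4, -149.1, 123.2]
tcp_rot: [3.141, -0.0, 2.902]
ft_force: [-0.3, 1.3, 0.9]
opening: 0.458
grip_force: 30.0
```

Request:
step_arm:
  increments:
    - {"slide": [-0.0006, 0, -0.0004], "roll": 0}
    - {"slide": [-0.0012, 0, -0.0008], "roll": 0}
    - {"slide": [-0.0012, 0, -0.0008], "roll": 0}

```text
t: 19.3
eef_pos: [627.8, -149.5, 124.1]
tcp_rot: [-3.142, 0.0, 2.902]
ft_force: [0.6, 1.9, -2.1]
opening: 0.456
grip_force: 30.0
```

Request:
step_arm:
  increments:
    - {"slide": [0.0006, 0, 0.0006], "roll": 0}
    - {"slide": [0.0008, 0, 0.0007], "roll": 0}
    - {"slide": [0.0008, 0, 0.0007], "roll": 0}

```text
t: 19.68
eef_pos: [627.2, -149.4, 123.8]
tcp_rot: [-3.142, 0.001, 2.902]
ft_force: [3.8, 0.7, -0.1]
opening: 0.455
grip_force: 30.0
```

Request:
step_arm:
  increments:
    - {"slide": [0, 0, 0], "roll": 0}
    - {"slide": [0, 0, 0], "roll": 0}
    - {"slide": [0, 0, 0], "roll": 0}
    - {"slide": [0, 0, 0], "roll": 0}
    - {"slide": [0, 0, 0], "roll": 0}
  fingers: 0.8

```text
t: 20.3
eef_pos: [626.8, -149.4, 123.5]
tcp_rot: [-3.141, -0.0, 2.902]
ft_force: [0.9, 0.2, -0.1]
opening: 0.797
grip_force: 0.0
```

```bash
python3 -c "
from h import *
print(state()['opening'],state()['ft_force'])
c=cam('wrist'); save('w9.png',cv2.resize(c['color'][10:210,220:430],None,fx=2.8,fy=2.8,interpolation=cv2.INTER_CUBIC))"
```

```text
0.7970882792856111 [ 0.85358201  0.16251548 -0.06639616]
```

View pics/w9.png

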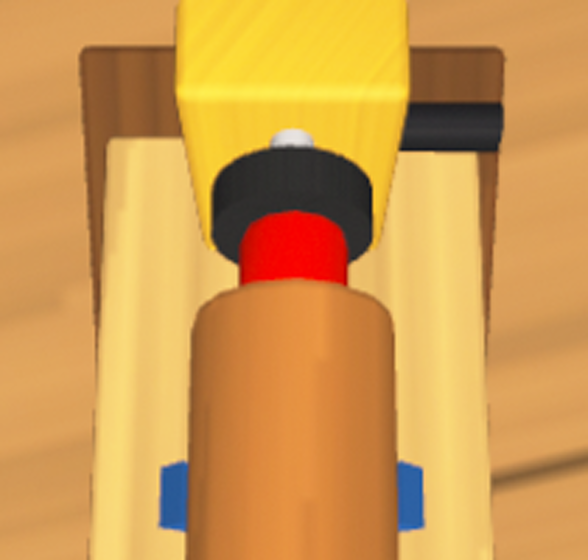

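The pin lies centred in the saddles (blue at (173,495) and (411,495)), with its red stub against the black buffer at (293,215). I have now viewed 11 pictures, one over the limit of 10, so from here I check by numbers only. I back off straight up.

Request:
step_arm:
  increments:
    - {"slide": [0, 0, -0.01], "roll": 0}
    - {"slide": [0, 0, -0.03], "roll": 0}
    - {"slide": [0, 0, -0.06], "roll": 0}
    - {"slide": [0, 0, -0.1], "roll": 0}
    - {"slide": [0, 0, -0.14], "roll": 0}

```text
t: 20.98
eef_pos: [626.7, -149.3, 265.6]
tcp_rot: [-3.141, 0.001, 2.902]
ft_force: [-0.4, 0.0, -0.8]
opening: 0.805
grip_force: 0.0
```

Request:
step_arm:
  increments:
    - {"slide": [0, 0, 0], "roll": 0}
    - {"slide": [0, 0, 0], "roll": 0}
    - {"slide": [0, 0, 0], "roll": 0}
    - {"slide": [0, 0, 0], "roll": 0}

```text
t: 21.48
eef_pos: [626.7, -149.3, 262.7]
tcp_rot: [3.142, -0.001, 2.902]
ft_force: [-0.1, 0.3, 1.0]
opening: 0.803
grip_force: 0.0
```

Run:
```python
from h import *
np.set_printoptions(precision=1,suppress=True)
c=cam('wrist');hsv=cv2.cvtColor(c['color'],cv2.COLOR_RGB2HSV).astype(int)
o0=np.array([636.7,-149.7,145]);yaw=-.24;cy,sy=np.cos(yaw),np.sin(yaw);ca,sa=np.cos(np.radians(25)),np.sin(np.radians(25))
R=np.array([[cy*ca,-sy,-cy*sa],[sy*ca,cy,-sy*sa],[sa,0,ca]])
for n,m in {'red':((hsv[...,0]<4)|(hsv[...,0]>176))&(hsv[...,1]>230)&(hsv[...,2]>150),'black':hsv[...,2]<60,'barrel':(hsv[...,0]>8)&(hsv[...,0]<14)}.items():
    vs,us=np.where(m&(c['z_map']>0));P=[]
    for u,v in zip(us,vs):
        o,d=ray(c,(u,v));P.append(o+d*c['z_map'][v,u])
    Q=(np.array(P)-o0)@R
    Q=Q[(abs(Q[:,1])<30)&(Q[:,2]>-15)&(Q[:,2]<30)&(Q[:,0]>-140)&(Q[:,0]<0)]
    if len(Q):print(n,len(Q),'x',np.percentile(Q[:,0],[1,50,99]),'y mid',np.percentile(Q[:,1],[2,98]),'z',np.percentile(Q[:,2],[2,98]))
```

```text
red 251 x [-107.2 -100.3  -93.4] y mid [-11.5   9.5] z [ 7.2 14.5]
black 399 x [-117.6 -110.1 -108.3] y mid [-16.9  14.7] z [-4.2 19.6]
barrel 175 x [-128.9 -109.    -6.2] y mid [-20.8  14.8] z [-2.8 23.2]
```

```bash
python3 -c "
from cell import env
print(env.job_done())"
```

```text
the job is handed in; nothing more can be done
None
```

The job is handed in: the rolling pin lies in the groove with its lower end against the buffer, after a held press of about 7–8 N (estimated) for roughly a second; I viewed 11 pictures, one over the limit of 10.

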